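# Set the stirrer's speed selector to position four and start it

## Robot

A 7-joint arm with a two-finger parallel gripper is mounted at the origin on the work surface. World frame = base frame: x ahead of the robot, y to its left, z up, the work surface at z = 0. Lengths are in m, angles in rad, forces in N, time in s.
With the tool pointing down it reaches from about 0.375 to 0.925 m from the base axis. Payload 3.1 kg.
Tool frame: the origin (TCP) lies at the very end of the fingers, on their centre line; the grasp point (between the pads) lies 19 mm behind it (env.grip_point_offset is the distance from the TCP to the grasp point, in m); z points along the fingers, y is the line along which they close (so a half turn about z gives the same grasp; the last joint's range is limited). The gripper opens to 85 mm and grips with 20 to 120 N. Pads are 22 mm wide; open, the fingers measure 114 mm over their backs; the gripper's body (76 mm by 85 mm) begins 54 mm behind the grasp point. The pads swing forward as they close: fully open they stand 13 mm farther back than shut.
Start: joints at [-1.353, 0.383, 0.044, 1.598, -0.018, 1.161, -0.05], TCP at [0.202, 0.618, 0.193] pointing down, gripper open.
Joint ranges: [-2.61, 2.61], [-0.41, 2.15], [-1.48, 1.57], [0, 2.5], [-1.57, 4.71], [0.05, 1.97], [-2.85, 2.85]. Speed limits (rad/s): [2.79, 2.79, 3.14, 3.14, 3.14, 3.14, 3.14].

## Interface

Orientations are given as [roll, pitch, yaw] about the fixed x, y, z axes, in that order (R = Rz(yaw) Ry(pitch) Rx(roll)).
In Python, from cell import monitor, capture, job, env gives the robot as it stands. The module is installed in compiled form; this text tells all that it offers.
- The arm moves only by the tool drive_tool, never from a script. Its argument "series" is a list of rows, each a list of 7 numbers: the closure, from -1 (fully open) to 1 (shut), so that 0 is half open, then the shift along the tool's x, y, z in cm, then the turn, a rotation vector about the tool's x, y, z in degrees. A call has 1 to 8 rows; each row shifts and turns the commanded pose from where the row before left it, along the tool's axes as they then stand; what a row does not reach is not made up. A row lasts 1/8 s, in which the tool goes at most 62.5 mm and 10.7 degrees, less where a joint would pass 70% of its speed; a pose out of reach is approached as far as the arm can. A call with a gripper value outside its range is refused whole. The fingers move at their own pace and stop on an object; "grip_force" is the grip in N (left out, the last holds). Time passes only in rows, so rows that do not move let the fingers close. It gives the time, the measured TCP pose, the force, the opening and the grip force at its end, in the units of the state.
- monitor.get_obs(): the state, without advancing time (a new reading comes with each control period).
- capture(name): name is "side" or "top"; returns a dict with "frame" (480x640x3 uint8, red, green, blue), "fx", "fy", "cx", "cy" (pixels), "world_to_cam" (4x4, takes a point from world to camera coordinates). Camera axes: x right, y up, looking along -z (the intrinsics and any distortion apply to the point x, -y, -z); pixel columns grow to the right and rows downward; lengths in m; the calibration is good to about 2 mm. A picture is of the moment at which its call begins. There is no depth.
- job.hand_in(): hands the job in; it is judged then, once.
The state is a dict: "time_s": time; "joint_positions": joint angles; "joint_vel": joint speeds; "tau": joint torques, N m; "position": TCP position; "orientation": TCP orientation; "force": force on the tool from outside, world axes, zero at the start; "torque": the same for the moment, N m; "gripper_width": opening from 0.0 (shut) to 1.0 (fully open); "gripper_force": force on a finger pad.
Only numpy, scipy, OpenCV 4.12 (cv2) and the standard library are available. Lean on these libraries where they do the work, as an engineer would, in place of code of your own. Each camera call takes 0.05 s, during which the arm holds its last target. There are 200 camera calls.

## Task

Set the magnetic stirrer's speed selector to position four, the fourth black mark clockwise from the red off mark: push its blade round clockwise with a fingertip, click by click, leave it resting in that click, and never run it on into position five. Only then press the green start button fully down and let it come back up. Do not pinch the selector, do not lift anything, and leave the bottle on the stirrer, the tip box, the tube rack and the white jar where they stand.

Things in the scene. Friction and masses are not known exactly. Their poses are not given: they have to be found in the camera images.
- stirrer: White laboratory stirrer, fixed to the bench, 180 (x) x 390 (y) mm, flat top 70 mm above its origin; origin at the centre of its underside, z up. In its frame: round mixing plate (136 mm across, 10 mm high) with a bottle on it, centred at x = 0, y = +115 mm; start button at x = -45, y = 0; selector axis at x = 0, y = -85 mm
- selector_axis (a point): The selector's upright axis, at the level of the flat top; axes as the stirrer's. Seven printed dots 62 mm from it, 30 degrees apart, show the positions: the red one (off, position 0) towards the stirrer's +x, then six black ones clockwise from above: position 3 towards -y, position 4 is 30 degrees beyond it, position 6 towards -x
- selector (a joint): Selector angle in rad, growing clockwise from above: 0 = off (end stop, blade to the red dot), a click every 0.524 (30 degrees), position 4 = 2.094, last position 3.142. A spring detent draws it into the nearest position, flipping over half-way between two; that takes about 3 to 5 N sideways near the blade's tip. At the start it is at position 0, 1 or 2
- blade_tip (a point): Outer end of the selector's black blade (white line on top), half-way up, 50 mm from the axis; x points outward along the blade. The blade is an upright bar 14 mm wide (6 mm in its top 5 mm), from 12 mm behind the axis to 50 mm before it, 8 to 40 mm above the stirrer's flat top, on a hub 40 mm across and 10 mm high
- start (a joint): travel of the green start button in m, positive downward: 0 = up, 0.006 = fully down, where its spring pushes back with about 5 N; it springs back when let go
- start_top (a point): centre of the top face of the green start button (26 mm across, in a grey housing); it goes straight down
- bottle: capped amber bottle, 80 mm diameter, 140 mm high, standing loose on the mixing plate; origin at the centre of its underside
- tip_box: yellow pipette-tip box, 82 x 120 mm, 47 mm high, standing loose on the robot's side of the stirrer; origin at the centre of its underside
- tube_rack: red tube rack, 200 x 55 mm, 48 mm high, standing loose beside the selector end of the stirrer; origin at the centre of its underside
- white_jar: white jar with a lid, 76 mm diameter, 130 mm high, standing loose on the far side of the stirrer; origin at the centre of its underside
There are look-alikes about, which are no part of the job. Several things have the shape of the tube_rack; the one meant has the colours described above.

How it is judged:
On the way, in this order (a step that is already met when the one before it is completed fails the run):
1. the selector rests in position 4 (within 0.13 rad) (value of joint selector between 1.964 and 2.224 rad and velocity of joint selector between -0.15 and 0.15 rad/s), for 0.3 s.
2. the start button is pressed down (at least 4.5 of 6 mm) with the selector in position 4 (value of joint selector between 1.964 and 2.224 rad and value of joint start above 0.0045 m), for 0.05 s.
At the end, for the whole second after the job is handed in: The selector rests in position 4 (2.094 rad, within 0.13), the start button is back up (within 1.5 mm), and the bottle, tip box, tube rack and jar stand upright within 15 mm of where they were (value of joint selector between 1.964 and 2.224 rad and velocity of joint selector between -0.1 and 0.1 rad/s and value of joint start below 0.0015 m and distance of each of bottle, tip_box, tube_rack, white_jar from where it was at the start of the episode below 0.015 m and angle between each of bottle, tip_box, tube_rack, white_jar's own z axis and vertical below 0.1 rad); the robot touches nothing.
It fails at once if the selector is run on past position 4 over the next click (value of joint selector above 2.42 rad).
It fails at once if the start button is pressed (more than 3 mm) while the selector is not in position 4 (value of joint start above 0.003 m and (value of joint selector below 1.864 rad or value of joint selector above 2.324 rad)).
It fails at once if the selector's blade is pinched from both sides (contact force between each of selector_c2, selector_c3 and the fingers above 1.5 N).
It fails at once if the bottle, tip box, tube rack or jar is moved or lifted by more than 15 mm (distance of any of bottle, tip_box, tube_rack, white_jar from where it was at the start of the episode above 0.015 m).
It also fails if it takes over 64 s, if anything falls off the work surface, if the arm or the gripper's body presses on something with over 40 N, if the wrist force passes 120 N, or if a joint passes its speed limit or range.

## Working session

There is one attempt and no reset: what is moved stays moved. The work goes in short steps, Python scripts to look and compute and a tool call to move; the robot and the scene stay as the last step left them, time stands still between calls to the robot, and variables do not carry over. Pictures are saved under pics/ and viewed, at most 10 in all, crops included, and the job is handed in when it is done.

Besides the shell and the picture viewer there is one more tool, called after "Emit:" as a command line: name --pt "numbers of a row" for each row, then --argument value for the rest. drive_tool: Moves the arm, as the interface text tells. Its arguments: {"type":"object","properties":{"series":{"type":"array"},"grip_force":{"type":"number"}},"required":["series"]}

```bash
mkdir -p pics
cat > h.py <<'E'
import numpy as np, cv2
from cell import monitor, capture, job, env
def snap(n,f):
    c=capture(n); cv2.imwrite(f'pics/{f}.png',c['frame'][:,:,::-1]); np.savez(f'pics/{f}.npz',**c); return c
def ray(c,u,v,z):
    M=np.linalg.inv(c['world_to_cam']); d=M[:3,:3]@np.array([(u-c['cx'])/c['fx'],-(v-c['cy'])/c['fy'],-1.]); o=M[:3,3]
    return o+d*(z-o[2])/d[2]
def proj(c,p):
    q=c['world_to_cam']@np.append(p,1); return np.array([c['cx']+c['fx']*q[0]/-q[2], c['cy']-c['fy']*q[1]/-q[2]])
E
python3 - <<'E'
from h import *
for n in('top','side'):
    c=snap(n,n+'0'); print(n,[k for k in c],c['fx'],c['cx'],c['cy'],np.linalg.inv(c['world_to_cam']).round(3).tolist())
o=monitor.get_obs(); print(o)
E
```

```text
top ['frame', 'fx', 'fy', 'cx', 'cy', 'world_to_cam'] 540.9148175991103 319.8552782757126 240.24617513398428 [[0.007, 0.993, -0.12, 0.305], [-1.0, 0.005, -0.018, -0.132], [-0.017, 0.12, 0.993, 1.414], [0.0, 0.0, 0.0, 1.0]]
side ['frame', 'fx', 'fy', 'cx', 'cy', 'world_to_cam'] 502.06490919666925 325.84883117704123 242.5567222537901 [[0.978, 0.089, -0.187, 0.256], [-0.206, 0.5, -0.841, -1.157], [0.019, 0.862, 0.507, 0.699], [0.0, 0.0, 0.0, 1.0]]
{'time_s': 0.1, 'joint_positions': array([-1.35281454,  0.38380044,  0.04384106,  1.59942916, -0.01787813,
        1.16118854, -0.0499389 ]), 'joint_vel': array([-9.53316827e-05, -7.79728792e-04, -7.57234482e-04, -3.11832884e-03,
        1.33867851e-03, -4.31077170e-04, -2.85327390e-05]), 'tau': array([ 2.96178805e-03, -4.34728897e+01,  1.02949630e+00, -2.50453252e+01,
        1.08919042e-02,  5.48718846e-03,  1.01724495e-05]), 'position': array([0.20158364, 0.61694864, 0.1912768 ]), 'orientation': array([-3.13916422e+00,  1.51358798e-04,  2.82585643e+00]), 'force': array([-0.43781475,  0.22291143, -0.09156725]), 'torque': array([-0.04276694,  0.00745985,  0.03046529]), 'gripper_force': 0.0, 'gripper_width': 1.0025001100004864}
```

View pics/top0.png

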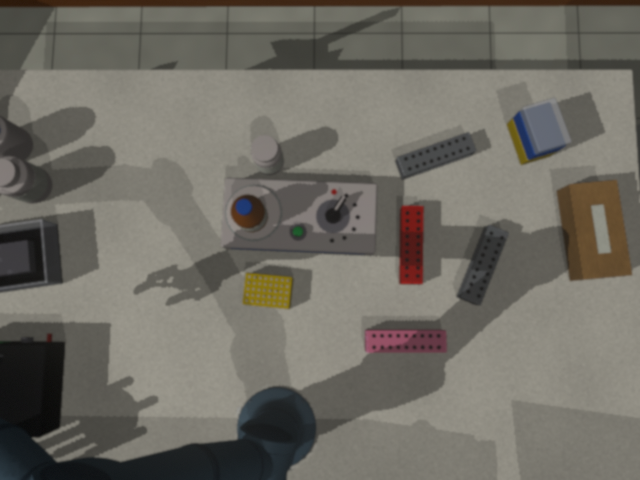

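View pics/side0.png

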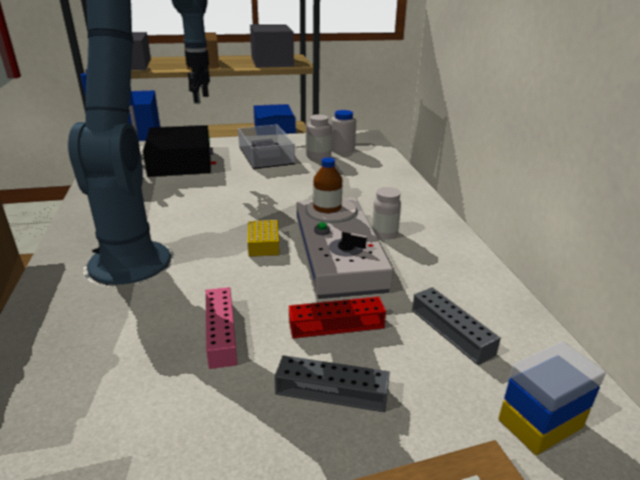

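Run:
```python
from h import *
c=dict(np.load('pics/top0.npz')); f=c['frame']
crop=f[165:265,215:390,::-1]; cv2.imwrite('pics/crop0.png',cv2.resize(crop,None,fx=4.5,fy=4.5,interpolation=cv2.INTER_CUBIC))
h=cv2.cvtColor(f,cv2.COLOR_RGB2HSV)
def blobs(m,z,nm,lo=2):
    n,l,s,ce=cv2.connectedComponentsWithStats(m.astype(np.uint8))
    for i in range(1,n):
        if s[i,4]>=lo and 215<ce[i][0]<440 and 150<ce[i][1]<360: print(nm,ce[i].round(1),s[i,4],ray(c,*ce[i],z)[:2].round(4))
H,S,V=[h[...,i].astype(int) for i in range(3)]
blobs((S>110)&((H<8)|(H>172))&(V>60),.07,'red')
blobs((S>100)&(H>45)&(H<85),.08,'green',10)
blobs((S>120)&(H>22)&(H<35)&(V>80),.047,'yellow',20)
roi=V.copy(); roi[:, :300]=255; roi[:,378:]=255; roi[:180]=255; roi[250:]=255
bh=cv2.morphologyEx(V.astype(np.uint8),cv2.MORPH_BLACKHAT,np.ones((7,7)))
m=(bh>40)&(np.indices(V.shape)[1]>315)&(np.indices(V.shape)[1]<372)&(np.indices(V.shape)[0]>184)&(np.indices(V.shape)[0]<246)
blobs(m,.07,'dark')
```

```text
red [333.5 191.5] 16 [ 0.5918 -0.1413]
red [411.1 243.9] 1724 [ 0.4594 -0.3353]
green [297.4 231. ] 76 [ 0.4891 -0.0516]
yellow [267.5 290. ] 1364 [0.3431 0.0239]
dark [346. 195.] 3 [ 0.5829 -0.1729]
dark [336.5 201.5] 2 [ 0.5661 -0.1489]
dark [342.5 203.5] 2 [ 0.561  -0.1641]
dark [357.3 216.8] 12 [ 0.5273 -0.2014]
dark [353.3 228.7] 10 [ 0.497  -0.1912]
dark [344.  237.2] 4 [ 0.4753 -0.168 ]
dark [331.5 240.5] 4 [ 0.4669 -0.1367]
```

View pics/crop0.png

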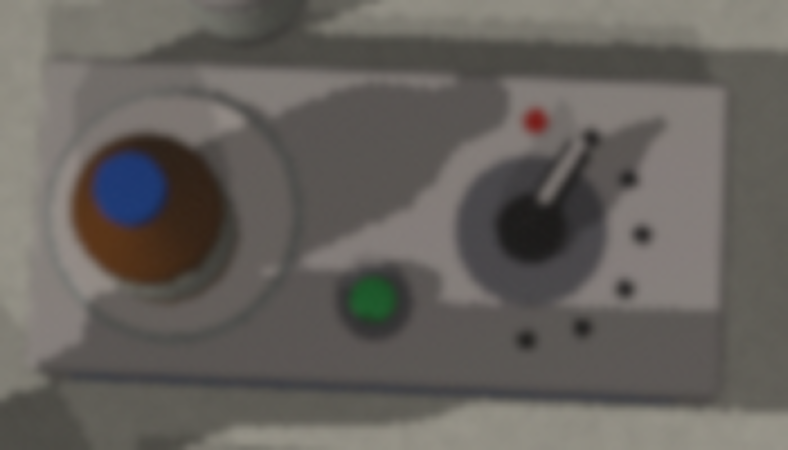

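Emit:
drive_tool --pt "1 0 0 -5 0 0 0" --pt "1 0 0 -5 0 0 0" --pt "1 -3.7 -3.7 0 0 0 0" --pt "1 -3.7 -3.7 0 0 0 0" --pt "1 -3.7 -3.7 0 0 0 0" --pt "1 -3.7 -3.7 0 0 0 0" --pt "1 -3.7 -3.7 0 0 0 0" --pt "1 -3.7 -3.7 0 0 0 0" --grip_force 40

```text
time_s: 1.1
position: [0.3443, 0.3359, 0.2921]
orientation: [-3.141, -0.0, 2.826]
force: [0.1, 0.4, 0.6]
gripper_width: -0.002
gripper_force: 0.0
```

Emit:
drive_tool --pt "1 -3.7 -3.7 0 0 0 0" --pt "1 -3.7 -3.7 0 0 0 0" --pt "1 -3.7 -3.7 0 0 0 0" --pt "1 -3.7 -3.7 0 0 0 0" --pt "1 -3.7 -3.7 0 0 0 0" --pt "1 -3.7 -3.7 0 0 0 0" --pt "1 -3.7 -3.7 0 0 0 0" --pt "1 -3.7 -3.7 0 0 0 0"

```text
time_s: 2.1
position: [0.5335, -0.0368, 0.2923]
orientation: [3.141, -0.0, 2.826]
force: [1.3, 1.1, 0.8]
gripper_width: 0.001
gripper_force: 0.0
```

Emit:
drive_tool --pt "1 0 0 0 0 0 10" --pt "1 0 0 0 0 0 10" --pt "1 0 0 0 0 0 10" --pt "1 0 0 0 0 0 10" --pt "1 0 0 0 0 0 10" --pt "1 0 0 0 0 0 10" --pt "1 0 0 0 0 0 10" --pt "1 0 0 0 0 0 10"

```text
time_s: 3.1
position: [0.5329, -0.0353, 0.292]
orientation: [-3.14, 0.0, 1.424]
force: [-0.9, 0.4, -0.7]
gripper_width: -0.0
gripper_force: 0.0
```

Emit:
drive_tool --pt "1 0 0 0 0 0 10" --pt "1 0 0 0 0 0 10" --pt "1 0 0 0 0 0 4" --pt "1 0 0 0 0 0 0" --pt "1 0 0 0 0 0 0"

```text
time_s: 3.72
position: [0.5331, -0.0354, 0.2923]
orientation: [-3.141, 0.0, 1.012]
force: [0.3, 0.1, 0.6]
gripper_width: 0.006
gripper_force: 0.0
```

Emit:
drive_tool --pt "1 -3 4.6 0 0 0 0" --pt "1 -3 4.6 0 0 0 0" --pt "1 0 0 5 0 0 0" --pt "1 0 0 5 0 0 0" --pt "1 0 0 4 0 0 0" --pt "1 0 0 0 0 0 0" --pt "1 0 0 0 0 0 0"

```text
time_s: 4.6
position: [0.5807, -0.1355, 0.1541]
orientation: [3.139, -0.001, 1.011]
force: [-0.4, -0.4, 1.2]
gripper_width: 0.002
gripper_force: 0.0
```

Run:
```python
from h import *
a=snap('top','top1')['frame'][150:270,260:420]; b=snap('side','side1')['frame'][150:310,270:430]
r=lambda x:cv2.resize(x,(400,int(400*x.shape[0]/x.shape[1])),interpolation=cv2.INTER_CUBIC)
a,b=r(a),r(b); a=np.vstack([a,np.zeros((b.shape[0]-a.shape[0],400,3),np.uint8)])
cv2.imwrite('pics/c1.png',np.hstack([a,b])[:,:,::-1])
```

```text
(no output)
```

View pics/c1.png

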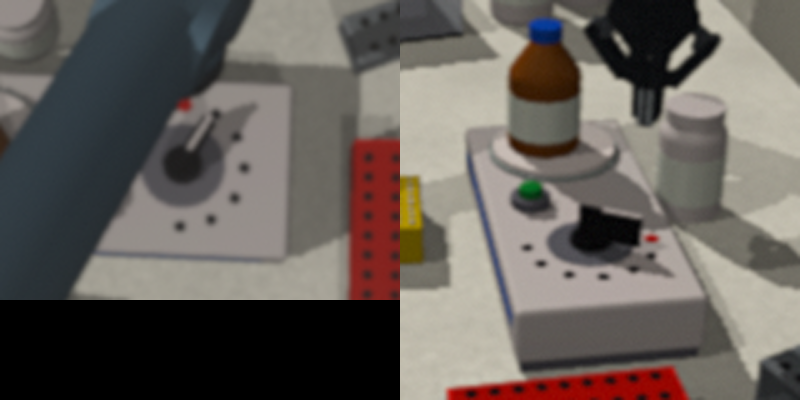

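Emit:
drive_tool --pt "1 0 0 3.3 0 0 0" --pt "1 0 0 3.3 0 0 0" --pt "1 0 0 0 0 0 0" --pt "1 0 0 0 0 0 0"

```text
time_s: 5.2
position: [0.5812, -0.1356, 0.0888]
orientation: [3.138, -0.001, 1.011]
force: [-0.0, -0.1, 0.4]
gripper_width: 0.001
gripper_force: 0.0
```

Run:
```python
from h import *
s=snap('side','side2');a=snap('top','top2')['frame'][150:270,260:420]; b=s['frame'][150:310,270:430]
p=monitor.get_obs()['position']; print(p,proj(s,p), (proj(s,p)-[270,150])*2.5)
r=lambda x:cv2.resize(x,(400,int(400*x.shape[0]/x.shape[1])),interpolation=cv2.INTER_CUBIC)
a,b=r(a),r(b); a=np.vstack([a,np.zeros((b.shape[0]-a.shape[0],400,3),np.uint8)])
cv2.imwrite('pics/c2.png',np.hstack([a,b])[:,:,::-1])
```

```text
[ 0.58140869 -0.13563787  0.08892629] [365.29367471 237.27672315] [238.23418676 218.19180788]
```

View pics/c2.png

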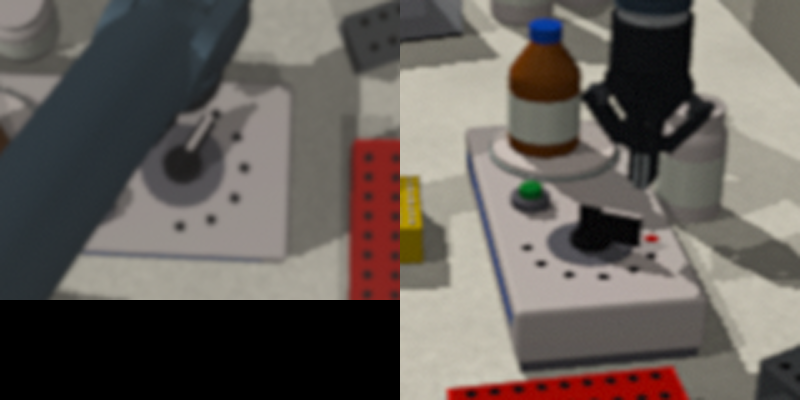

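Run:
```python
from h import *
for n in('side2','top2'):
    c=dict(np.load(f'pics/{n}.npz')); o=[270,150] if n[0]=='s' else [260,150]
    for nm,p in dict(red=(.5918,-.1413,.07),green=(.489,-.0516,.085),p6=(.4669,-.1367,.07),tip=(.5814,-.1356,.0889),up=(.5814,-.1356,.1189),far=(.5814,-.0756,.0889),wrist=(.5814,-.1356,.25)).items(): print(n,nm,((proj(c,p)-o)*2.5+([400,0] if n[0]=='s' else 0)).round())
```

```text
side2 red [649. 237.]
side2 green [529. 189.]
side2 p6 [524. 246.]
side2 tip [638. 218.]
side2 up [640. 191.]
side2 far [622. 189.]
side2 wrist [649.  65.]
top2 red [184. 104.]
top2 green [ 93. 202.]
top2 p6 [179. 226.]
top2 tip [178. 110.]
top2 up [178. 104.]
top2 far [118. 110.]
top2 wrist [179.  72.]
```

Emit:
drive_tool --pt "1 0 0 0.5 0 0 0" --pt "1 0 0 0.5 0 0 0" --pt "1 0 0 0.2 0 0 0" --pt "1 0 0 0.2 0 0 0" --pt "1 0 0 0 0 0 0"

```text
time_s: 5.92
position: [0.5793, -0.1351, 0.0723]
orientation: [-3.141, 0.0, 1.011]
force: [-0.2, -0.5, -0.1]
gripper_width: 0.002
gripper_force: 0.0
```

Emit:
drive_tool --pt "1 0 0 0.2 0 0 0" --pt "1 0 0 0.2 0 0 0" --pt "1 0 0 0 0 0 0"

```text
time_s: 6.3
position: [0.5793, -0.135, 0.0683]
orientation: [-3.141, 0.0, 1.011]
force: [-0.5, -0.3, -0.1]
gripper_width: -0.003
gripper_force: 0.0
```

Run:
```python
from h import *
s=snap('side','side3');a=snap('top','top3')['frame'][150:270,260:420]; b=s['frame'][150:310,270:430]
p=monitor.get_obs()['position']; print(p,(proj(s,p)-[270,150])*2.5+[400,0])
r=lambda x:cv2.resize(x,(400,int(400*x.shape[0]/x.shape[1])),interpolation=cv2.INTER_CUBIC)
a,b=r(a),r(b); a=np.vstack([a,np.zeros((b.shape[0]-a.shape[0],400,3),np.uint8)])
cv2.imwrite('pics/c3.png',np.hstack([a,b])[:,:,::-1])
```

```text
[ 0.57944299 -0.13508679  0.06854962] [634.95964206 235.97476185]
```

View pics/c3.png

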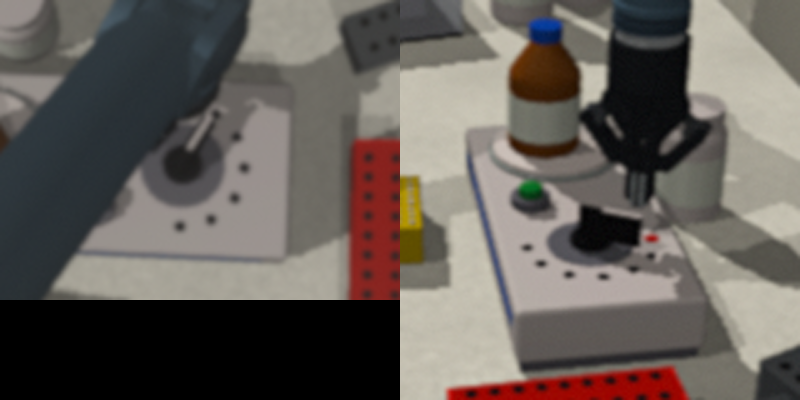

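Emit:
drive_tool --pt "1 0 0 0.5 0 0 0" --pt "1 0 0 0.5 0 0 0" --pt "1 0 0 0.5 0 0 0" --pt "1 -0.3 0 0 0 0 0" --pt "1 -0.3 0 0 0 0 0" --pt "1 -0.3 0 0 0 0 0" --pt "1 -0.3 0 0 0 0 0" --pt "1 0 0 0 0 0 0"

```text
time_s: 7.4
position: [0.5735, -0.1451, 0.0538]
orientation: [3.141, -0.001, 1.011]
force: [0.3, 0.9, 0.6]
gripper_width: 0.005
gripper_force: 0.4
```

Emit:
drive_tool --pt "1 -0.36 0.14 0 0 0 5" --pt "1 -0.36 0.14 0 0 0 5" --pt "1 0 0 0 0 0 0"

```text
time_s: 7.78
position: [0.5719, -0.1522, 0.0538]
orientation: [3.141, -0.001, 0.838]
force: [1.8, 1.6, 1.5]
gripper_width: 0.002
gripper_force: 0.9
```

Run:
```python
from h import *
s=snap('side','side4');a=snap('top','top4')['frame'][150:270,260:420]; b=s['frame'][150:310,270:430]
p=monitor.get_obs()['position']; print(p,(proj(s,p)-[270,150])*2.5+[400,0])
r=lambda x:cv2.resize(x,(400,int(400*x.shape[0]/x.shape[1])),interpolation=cv2.INTER_CUBIC)
a,b=r(a),r(b); a=np.vstack([a,np.zeros((b.shape[0]-a.shape[0],400,3),np.uint8)])
cv2.imwrite('pics/c4.png',np.hstack([a,b])[:,:,::-1])
```

```text
[ 0.57176005 -0.15243792  0.05373682] [631.31643839 258.54565505]
```

View pics/c4.png

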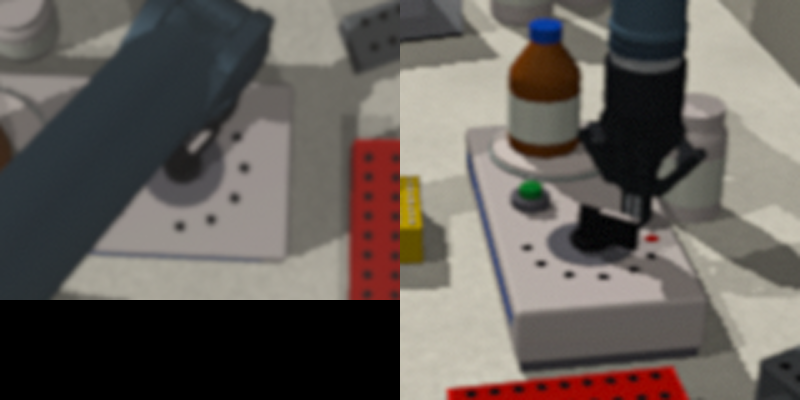

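Emit:
drive_tool --pt "1 -0.36 0.06 0 0 0 5" --pt "1 0 0 0 0 0 0"

```text
time_s: 8.12
position: [0.5685, -0.1568, 0.0535]
orientation: [-3.142, 0.002, 0.75]
force: [0.7, -0.3, -0.5]
gripper_width: 0.0
gripper_force: 0.0
```

Emit:
drive_tool --pt "1 -0.36 0.06 0 0 0 5" --pt "1 0 0 0 0 0 0"

```text
time_s: 8.38
position: [0.5661, -0.1595, 0.0533]
orientation: [-3.141, 0.001, 0.663]
force: [0.8, 0.1, -0.3]
gripper_width: -0.003
gripper_force: 0.0
```

Emit:
drive_tool --pt "1 -0.36 0.1 0 0 0 5" --pt "1 0 0 0 0 0 0"

```text
time_s: 8.62
position: [0.5644, -0.1622, 0.0534]
orientation: [-3.142, 0.001, 0.577]
force: [0.2, -0.5, 0.3]
gripper_width: -0.004
gripper_force: 0.0
```

Emit:
drive_tool --pt "1 -0.36 0.1 0 0 0 5" --pt "1 0 0 0 0 0 0"

```text
time_s: 8.88
position: [0.5634, -0.1636, 0.0537]
orientation: [3.142, -0.001, 0.491]
force: [1.8, 0.5, -1.2]
gripper_width: -0.0
gripper_force: 1.1
```

```bash
cat > v.py <<'E'
from h import *
import sys
k=sys.argv[1]
s=snap('side','side'+k);a=snap('top','top'+k)['frame'][150:270,260:420]; b=s['frame'][150:310,270:430]
p=monitor.get_obs()['position']; print(p,(proj(s,p)-[270,150])*2.5+[400,0])
r=lambda x:cv2.resize(x,(400,int(400*x.shape[0]/x.shape[1])),interpolation=cv2.INTER_CUBIC)
a,b=r(a),r(b); a=np.vstack([a,np.zeros((b.shape[0]-a.shape[0],400,3),np.uint8)])
cv2.imwrite('pics/c'+k+'.png',np.hstack([a,b])[:,:,::-1])
E
python3 v.py 5
```

```text
[ 0.56337689 -0.16368432  0.05365857] [626.08539423 265.40176086]
```

View pics/c5.png

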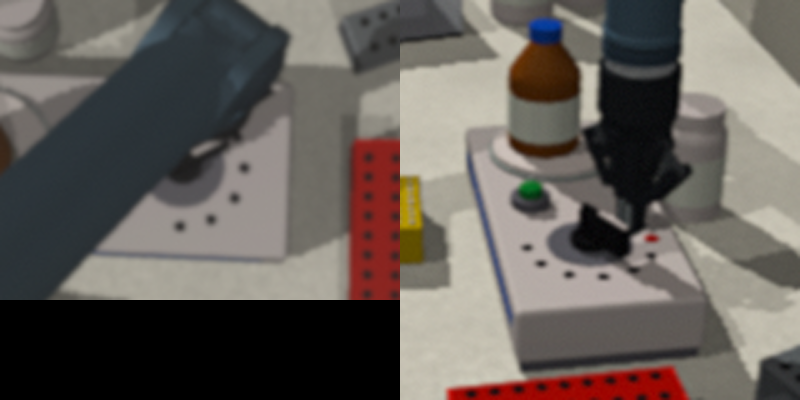

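Emit:
drive_tool --pt "1 -0.36 0.14 0 0 0 5" --pt "1 -0.36 0.14 0 0 0 5" --pt "1 0 0 0 0 0 0"

```text
time_s: 9.35
position: [0.5564, -0.1705, 0.0535]
orientation: [3.141, 0.002, 0.315]
force: [-1.2, -0.6, -0.9]
gripper_width: -0.0
gripper_force: 0.0
```

Emit:
drive_tool --pt "1 -0.36 0.14 0 0 0 5" --pt "1 0 0 0 0 0 0"

```text
time_s: 9.6
position: [0.553, -0.1734, 0.0534]
orientation: [3.141, 0.002, 0.227]
force: [0.7, 0.8, -0.3]
gripper_width: -0.004
gripper_force: 0.0
```

Emit:
drive_tool --pt "1 -0.36 0.14 0 0 0 5" --pt "1 0 0 0 0 0 0"

```text
time_s: 9.85
position: [0.5503, -0.1752, 0.0535]
orientation: [3.141, 0.001, 0.14]
force: [0.3, -0.0, -0.5]
gripper_width: -0.002
gripper_force: 0.0
```

Emit:
drive_tool --pt "1 -0.36 0.14 0 0 0 5" --pt "1 0 0 0 0 0 0"

```text
time_s: 10.1
position: [0.5477, -0.1765, 0.0536]
orientation: [3.142, -0.0, 0.054]
force: [0.3, -0.8, 0.2]
gripper_width: -0.002
gripper_force: 0.2
```

Emit:
drive_tool --pt "1 -0.36 0.14 0 0 0 5" --pt "1 0 0 0 0 0 0"

```text
time_s: 10.35
position: [0.5461, -0.1776, 0.0539]
orientation: [3.141, -0.003, -0.032]
force: [5.0, 1.4, -2.1]
gripper_width: -0.002
gripper_force: 2.1
```

```bash
python3 v.py 6
```

```text
[ 0.54601495 -0.17763945  0.05385778] [612.47312402 274.51093073]
```

View pics/c6.png

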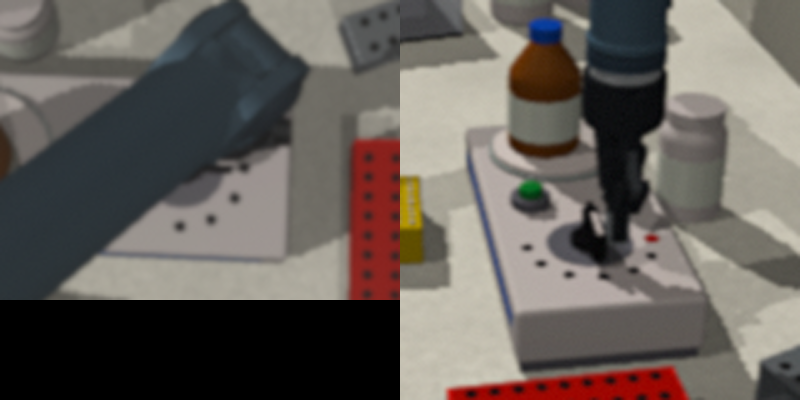

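Emit:
drive_tool --pt "1 -0.36 0.14 0 0 0 5" --pt "1 0 0 0 0 0 0"

```text
time_s: 10.7
position: [0.5398, -0.1794, 0.0536]
orientation: [-3.141, 0.001, -0.121]
force: [0.9, 0.7, 0.3]
gripper_width: -0.001
gripper_force: 0.5
```

Emit:
drive_tool --pt "1 -0.18 0.07 0 0 0 2.5" --pt "1 0 0 0 0 0 0"

```text
time_s: 10.95
position: [0.5369, -0.1805, 0.0533]
orientation: [3.141, 0.002, -0.168]
force: [-0.5, -0.1, 0.7]
gripper_width: 0.004
gripper_force: 0.0
```

Emit:
drive_tool --pt "1 -0.18 0.07 0 0 0 2.5" --pt "1 0 0 0 0 0 0"

```text
time_s: 11.2
position: [0.5357, -0.1807, 0.0534]
orientation: [3.141, 0.001, -0.212]
force: [0.8, 0.3, -1.2]
gripper_width: -0.001
gripper_force: 0.0
```

Emit:
drive_tool --pt "1 -0.18 0.07 0 0 0 2.5" --pt "1 0 0 0 0 0 0"

```text
time_s: 11.45
position: [0.5344, -0.1807, 0.0535]
orientation: [3.141, 0.0, -0.255]
force: [-0.6, 1.3, -0.2]
gripper_width: -0.004
gripper_force: 0.0
```

Emit:
drive_tool --pt "1 0.5 0 0 0 0 0" --pt "1 0.5 0 0 0 0 0" --pt "1 0 0 -4 0 0 0" --pt "1 0 0 -4 0 0 0" --pt "1 0 0 -4 0 0 0" --pt "1 0 0 0 0 0 0"

```text
time_s: 12.2
position: [0.5473, -0.1848, 0.1772]
orientation: [3.141, -0.007, -0.255]
force: [0.1, -0.3, 0.1]
gripper_width: -0.001
gripper_force: 0.0
```

```bash
python3 v.py 7
```

```text
[ 0.54469718 -0.18298574  0.1736096 ] [618.90085788 166.43073511]
```

View pics/c7.png

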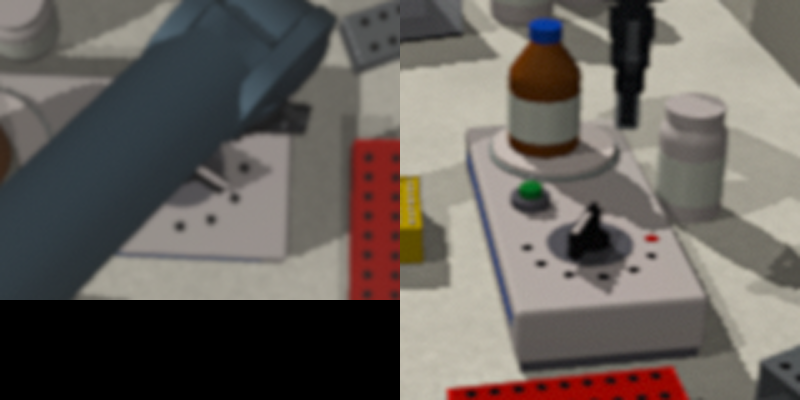

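Emit:
drive_tool --pt "1 0 0 0 0 0 -10.5" --pt "1 0 0 0 0 0 -10.5" --pt "1 0 0 0 0 0 -10.5" --pt "1 0 0 0 0 0 -10.5" --pt "1 0 0 0 0 0 -10.5" --pt "1 0 0 0 0 0 -10.5" --pt "1 0 0 0 0 0 -10.5" --pt "1 0 0 0 0 0 0"

```text
time_s: 13.3
position: [0.5433, -0.1826, 0.1721]
orientation: [-3.139, 0.0, 1.026]
force: [-0.2, 0.6, 0.5]
gripper_width: -0.005
gripper_force: 0.0
```

Run:
```python
from h import *
o=monitor.get_obs(); p=o['position']; y=o['orientation'][2]; d=np.array([.488,-.052])-p[:2]
print(p,y,'cm',100*np.array([np.cos(y)*d[0]+np.sin(y)*d[1], np.sin(y)*d[0]-np.cos(y)*d[1]]))
```

```text
[ 0.54328413 -0.18260841  0.17206135] 1.0261827604449023 cm [  8.30709501 -11.4952636 ]
```

Emit:
drive_tool --pt "1 2.8 -3.8 0 0 0 0" --pt "1 2.8 -3.8 0 0 0 0" --pt "1 2.7 -3.9 0 0 0 0" --pt "1 0 0 3 0 0 0" --pt "1 0 0 3 0 0 0" --pt "1 0 0 2 0 0 0" --pt "1 0 0 0 0 0 0" --pt "1 0 0 0 0 0 0"

```text
time_s: 14.3
position: [0.4891, -0.053, 0.0939]
orientation: [3.141, 0.0, 1.026]
force: [0.8, -0.2, 0.3]
gripper_width: -0.001
gripper_force: 0.0
```

Run:
```python
from h import *
o=monitor.get_obs(); p=o['position']; y=o['orientation'][2]; d=np.array([.488,-.052])-p[:2]
print(p,y,'cm',100*np.array([np.cos(y)*d[0]+np.sin(y)*d[1], np.sin(y)*d[0]-np.cos(y)*d[1]]))
s=snap('side','side8'); h=cv2.cvtColor(s['frame'],cv2.COLOR_RGB2HSV).astype(int)
m=(h[...,1]>100)&(h[...,0]>45)&(h[...,0]<85); m[:200]=0;m[260:]=0
v,u=np.nonzero(m); print('green side',u.mean(),v.mean(),len(u))
k=(h[...,2]<50); 
for r in range(195,235,3):
    c=[x for x in range(290,360) if k[r,x]]; print(r,c[:1],c[-1:],len(c))
print('proj tip',proj(s,p),proj(s,p+[0,0,.034]),'btn',proj(s,[.488,-.052,.085]))
```

```text
[ 0.48905711 -0.05301682  0.09388393] 1.0264628546150196 cm [ 0.03224418 -0.14308915]
green side 322.85 226.16666666666666 60
195 [316] [333] 18
198 [317] [328] 9
201 [317] [327] 7
204 [317] [327] 7
207 [316] [340] 12
210 [320] [337] 9
213 [] [] 0
216 [] [] 0
219 [] [] 0
222 [] [] 0
225 [] [] 0
228 [324] [327] 4
231 [325] [328] 4
234 [323] [349] 5
proj tip [321.66235147 222.82281338] [321.85673851 210.89810532] btn [321.12853296 225.73252984]
```

Emit:
drive_tool --pt "1 0 -0.1 1.5 0 0 0" --pt "1 0 0 1.5 0 0 0" --pt "1 0 0 0.5 0 0 0" --pt "1 0 0 0 0 0 0"

```text
time_s: 14.85
position: [0.4872, -0.0524, 0.0578]
orientation: [-3.14, 0.001, 1.028]
force: [-0.2, 0.5, -0.5]
gripper_width: -0.0
gripper_force: 0.0
```

Emit:
drive_tool --pt "1 0 0 0.2 0 0 0" --pt "1 0 0 0.2 0 0 0" --pt "1 0 0 0 0 0 0"

```text
time_s: 15.22
position: [0.488, -0.0522, 0.0546]
orientation: [3.141, -0.0, 1.028]
force: [0.6, -0.0, -0.3]
gripper_width: -0.001
gripper_force: 0.0
```

Emit:
drive_tool --pt "1 0 0 0.2 0 0 0" --pt "1 0 0 0.2 0 0 0" --pt "1 0 0 0 0 0 0"

```text
time_s: 15.6
position: [0.4883, -0.0522, 0.0508]
orientation: [3.141, -0.0, 1.028]
force: [-0.9, 0.2, 3.3]
gripper_width: 0.006
gripper_force: 1.4
```

Emit:
drive_tool --pt "1 0 0 0.2 0 0 0" --pt "1 0 0 0 0 0 0"

```text
time_s: 15.85
position: [0.4883, -0.0522, 0.0487]
orientation: [3.141, -0.0, 1.028]
force: [-0.1, 0.5, 4.5]
gripper_width: 0.001
gripper_force: 2.0
```

Contact with the button; keep pressing until it bottoms out.

Emit:
drive_tool --pt "1 0 0 0.2 0 0 0" --pt "1 0 0 0 0 0 0"

```text
time_s: 16.1
position: [0.4883, -0.0522, 0.0473]
orientation: [-3.141, -0.001, 1.028]
force: [-2.9, 0.9, 9.8]
gripper_width: 0.003
gripper_force: 5.2
```

Emit:
drive_tool --pt "1 0 0 0.2 0 0 0" --pt "1 0 0 0 0 0 0"

```text
time_s: 16.35
position: [0.4884, -0.0521, 0.0471]
orientation: [-3.139, -0.002, 1.028]
force: [-7.3, 1.8, 25.2]
gripper_width: 0.004
gripper_force: 12.8
```

Emit:
drive_tool --pt "1 0 0 0.2 0 0 0" --pt "1 0 0 0 0 0 0"

```text
time_s: 16.6
position: [0.4884, -0.052, 0.0468]
orientation: [-3.137, -0.003, 1.027]
force: [-12.3, 2.3, 40.9]
gripper_width: -0.001
gripper_force: 20.3
```

Emit:
drive_tool --pt "1 0 0 -0.5 0 0 0" --pt "1 0 0 -1.5 0 0 0" --pt "1 0 0 -4 0 0 0" --pt "1 0 0 -4 0 0 0" --pt "1 0 0 -4 0 0 0" --pt "1 0 0 0 0 0 0" --pt "1 0 0 0 0 0 0"

```text
time_s: 17.48
position: [0.487, -0.0519, 0.1818]
orientation: [-3.14, 0.0, 1.029]
force: [0.2, 0.3, -0.3]
gripper_width: -0.003
gripper_force: 0.0
```

Run:
```python
from h import *
a=dict(np.load('pics/side7.npz'))['frame'].astype(int); s=snap('side','side9'); b=s['frame'].astype(int)
print('selector diff',abs(a-b)[228:268,328:385].mean(), 'green diff',abs(a-b)[218:236,312:334].mean())
print('bottle/jar/rack/box',[abs(dict(np.load('pics/side0.npz'))['frame'].astype(int)-b)[y0:y1,x0:x1].mean().round(1) for x0,x1,y0,y1 in((318,345,157,178),(375,402,188,236),(288,386,298,335),(246,281,220,256))])
```

```text
selector diff 3.5349415204678363 green diff 1.4124579124579124
bottle/jar/rack/box [np.float64(23.6), np.float64(12.1), np.float64(7.7), np.float64(6.5)]
```

Emit:
drive_tool --pt "1 0 0 -5 0 0 0" --pt "1 0 0 -5 0 0 0" --pt "1 0 0 -5 0 0 0" --pt "1 0 0 0 0 0 0" --pt "1 0 0 0 0 0 0"

```text
time_s: 18.15
position: [0.4869, -0.052, 0.3309]
orientation: [-3.139, 0.002, 1.028]
force: [0.1, -0.1, -1.2]
gripper_width: -0.002
gripper_force: 0.0
```

Run:
```python
from h import *
g=lambda f:cv2.cvtColor(f,cv2.COLOR_RGB2GRAY)
A=g(dict(np.load('pics/side0.npz'))['frame']); B=g(snap('side','side10')['frame'])
for n,(x0,x1,y0,y1) in dict(bottle=(312,344,180,215),jar=(375,402,188,236),rack=(288,386,298,335),box=(246,281,220,256)).items():
    r=cv2.matchTemplate(B[y0-8:y1+8,x0-8:x1+8],A[y0:y1,x0:x1],cv2.TM_CCOEFF_NORMED); _,v,_,l=cv2.minMaxLoc(r); print(n,np.subtract(l,8),round(v,3))
C=g(dict(np.load('pics/side7.npz'))['frame'])
print('selector',cv2.matchTemplate(B[222:274,322:391],C[228:268,328:385],cv2.TM_CCOEFF_NORMED).max())
```

```text
bottle [0 0] 0.939
jar [0 0] 0.948
rack [0 0] 0.973
box [-1  0] 0.823
selector 0.9996855
```

```bash
python3 -c "
from cell import job; print(job.hand_in())"
```

```text
the job is handed in; nothing more can be done
None
```

I pushed the selector to position four with the fingertip and the camera showed it there. I then pressed the green button until it hit its stop, backed off, and handed the job in at about 18 s of the 64 s allowed. The hand-in gave no verdict. In a last camera check, the bottle, jar and tube rack matched their starting images; the tip box read one pixel off, most likely a shadow, as the arm never went near it.

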